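# Shim a test tile in its alignment frame and hold it flush

### The arm

A 6-joint arm with a two-finger parallel gripper is mounted at the origin on a cart in front of the work surface, level with it; the furniture and walls round the work are solid. World frame = base frame: x ahead of the robot, y to its left, z up, the work surface at z = 0. Lengths are in m, angles in degrees, forces in N, time in s.
With the tool pointing down it reaches from about 0.275 to 0.775 m from the base axis. Payload 14.6 kg.
Tool frame: the origin (TCP) lies midway between the tips of the shut fingers; the grasp point (between the pads) lies 19 mm behind it; y points along the fingers, z is the direction in which the jaws open and shut, and the axes are right-handed (so a half turn about y gives the same grasp; the last joint's range is limited). The gripper opens to 85 mm and grips with 20 to 120 N. Pads are 22 mm wide; open, the fingers measure 114 mm over their backs; the gripper's body (76 mm by 85 mm) begins 54 mm behind the grasp point. The pads swing forward as they close: fully open they stand 13 mm farther back than shut.
Start: joints at [66.561, 15.075, -2.767, 72.158, 0, 81.102], TCP at [0.132, 0.508, 0.231] pointing down, gripper open.
Joint ranges: [-151.79, 151.79], [-50.71, 97.33], [-67.44, 78.34], [-121.81, 120.89], [-77.56, 73.72], [-180, 180]. Speed limits (degrees/s): [108.29, 108.29, 147.25, 159.86, 180, 180].

### API

Orientations are given as a 3x3 rotation matrix whose columns are the frame's x, y, z axes.
In Python, from station import robot gives the robot as it stands.
- The arm moves only by the tool send_rows, never from a script. Its arguments are lists of equal length, an entry for each row: "slide": the shift along the tool's x, y, z in mm, a list of three; "twist": the turn about the tool's y in degrees; "gripper": the opening, from 0 (shut) to 1 (fully open). A call has 1 to 10 rows; each row is the pose to reach, as a shift and turn from the pose commanded when the call began, along the tool's axes at that moment; what a row does not reach only later rows make up. A row lasts 1/12 s, in which the tool goes at most 41.7 mm and 7.16 degrees, less where a joint would pass 70% of its speed; a pose out of reach is approached as far as the arm can. A call with a gripper value outside its range is refused whole. The fingers move at their own pace and stop on an object; "newtons" is the grip in N (left out, the last holds). Time passes only in rows, so rows that repeat a pose let the fingers close. It gives the time, the measured TCP pose, the force and the opening at its end, in the units of the state.
- robot.get_obs(): the state, without advancing time (a new reading comes with each control period).
- robot.read_camera(name): name is "scene" or "top" or "wrist"; returns (picture, depth): 384x512x3 uint8, red, green, blue; 384x512 float32, m along the optical axis (not along the pixel's ray), 0 where there is no reading.
- robot.calibration(name): a dict with "mtx" (3x3 intrinsics, pixels), "eye" and "orientation" of the camera in the world; the wrist camera has in their place "tool_from_camera" (4x4, takes a point from camera to tool coordinates, whose origin is the TCP and whose axes are the tool frame's). Camera axes: x right, y down, z forward; pixel columns grow to the right and rows downward; lengths in m; the calibration is good to about 2 mm. A picture is of the moment at which its call begins: read the wrist's pose just before it. calibration takes no time and is no camera call.
- robot.sign_off(): hands the job in, once; it reports no verdict.
Trained networks look in the newest picture that a camera, given by its name, has taken for a name from the list of things; names that differ only in an ending like _2 or _b are one class to them, and where a whole thing is asked for, a point or a joint stands for the part that bears it (a point fixed in the world has none). Each returns a list of dicts, best first, with "score" (0 to 1); they miss things now and then, are a little off and sometimes report something else, mostly with a low value. They report only what shows in the picture. A call takes as long as a camera call. They do not tell look-alikes from the thing itself.
- robot.trace(camera, thing): "region" (384x512 bool, what is visible of it) and "extent" ([left, top, width, height] in pixels, round what is visible of it).
The state is a dict: "t": time; "qpos": joint angles; "dq": joint speeds; "tau": joint torques, N m; "ee_pos": TCP position; "eef_rot": TCP orientation; "contact_force": force on the tool from outside, world axes, zero at the start; "wrist_torque": the same for the moment, N m; "gripper_width": opening from 0.0 (shut) to 1.0 (fully open).
Only numpy, scipy, OpenCV 4.12 (cv2) and the standard library are available. Lean on these libraries where they do the work, as an engineer would, in place of code of your own. Each camera call takes 0.05 s, during which the arm holds its last target.

### The job

The white ceramic test tile lies loose in the green frame: stand the blue spacer on edge in the one gap between tile and side fence that is already wide enough for it, fully down on the plate and let go, without forcing it or shifting the tile to make room. Then move the tile by its steel stud until it lies square and flat against the spacer so that fence, spacer and tile are flush, and finish while still pressing the tile there with a light steady push (about 10 N, never over 40 N). Leave the other things on the desk where they are.

Things in the scene. Friction and masses are not known exactly. Their poses are not given: they have to be found in the camera images.
- frame: Green painted metal frame fixed to the desk. Origin on the desk top midway between its two side fences, which run along x (110 mm long, 12 thick, tops 33 mm above the desk), inner faces at y = +62.5 and -62.5 mm. Low cross bars (tops 13 mm up) close it at x = +-43 mm. Inside, a dark steel plate, top 8 mm above the desk, carries tile and spacer.
- tile_stud (a point): Half-way up the tile's steel stud (upright cylinder, 24 mm diameter, 36 mm tall, on a collar 34 mm wide, 5 mm high), 51 mm above the desk, 18 mm above the tile's top. x, y: the tile's own axes, within 0.04 rad of the frame's. The tile starts off centre in the frame's y, to either side: one gap beside it is 4 to 7 mm, the other 18 to 21 mm.
- tile: White ceramic tile with its stud, 80 mm along x, 100 mm along y, 25 mm thick, about 0.4 kg, top level with the fence tops; takes 2 to 6 N to slide on the plate. Origin at the centre of its underside (8 mm above the desk, 43 mm below tile_stud).
- spacer_center (a point): Centre of the blue spacer, a plain upright bar 60 mm long (its x), 14 mm thick (its y), 58 mm tall (z up), about 0.12 kg, standing on the desk with its centre 29 mm up. Either way round is the same. On the plate in the gap its upper 33 mm stand above tile and fences.
- spacer: The same spacer, origin at the centre of its underside.
- forceps: Steel forceps lying on the middle of the desk, 135x24x10 mm, loose bystander; origin at its underside.
- tape_roll: Roll of tape lying on the desk behind, 100 mm across, 25 mm high, loose bystander; origin at its underside.
- pen_a: White pen lying on the desk behind, 145 mm long, loose bystander; origin at its underside.
There are look-alikes about, which are no part of the job. Several things look just like the spacer: the one meant starts farthest from the robot's base.

How it is judged:
By the outcome, as a careful person would: the job done as asked, in the order asked, and still so for the second after the job is handed in, while the arm keeps its last pose, push and grip.
It also fails if it takes over 48 s, if anything falls off the work surface, if the arm or the gripper's body presses on something with over 40 N, if the wrist force passes 120 N, or if a joint passes its speed limit or range.

## Working session

There is one attempt and no reset: what is moved stays moved. The work goes in short steps, Python scripts to look and compute and a tool call to move; the robot and the scene stay as the last step left them, time stands still between calls to the robot, and variables do not carry over. Pictures are saved under pics/ and viewed, and the job is handed in when it is done.

Besides the shell and the picture viewer there is one more tool, called after ">>>" by a JSON object that holds its "name" and its "arguments", one argument or row to a line. send_rows: Moves the arm, as the interface text tells. Its arguments: {"type":"object","properties":{"slide":{"type":"array"},"twist":{"type":"array"},"gripper":{"type":"array"},"newtons":{"type":"number"}},"required":["slide","twist","gripper"]}

```bash
ls; mkdir -p pics; python3 - <<'E'
from station import robot
import cv2,numpy as np,pickle
o=robot.get_obs();print(o)
for n in ("scene","top"):
    p,d=robot.read_camera(n); c=robot.calibration(n); print(n,c)
    cv2.imwrite(f"pics/{n}0.png",p[:,:,::-1]); np.savez(f"pics/{n}0.npz",p=p,d=d)
print(robot.calibration("wrist"))
E
```

```text
pics
{'t': 0.0, 'qpos': array([ 6.65600679e+01,  1.50966014e+01, -2.80439030e+00,  7.21582840e+01,
       -8.90043521e-05,  8.11018509e+01]), 'dq': array([ 0.02150343, -0.00341805,  0.03208384,  0.0239156 ,  0.01346052,
       -0.02279766]), 'tau': array([ 3.40228653e-03, -6.37602568e+01,  3.84569943e+01,  1.35433220e-02,
       -7.05967909e-05,  1.97345662e-05]), 'ee_pos': array([0.13171311, 0.50791799, 0.23084128]), 'eef_rot': array([[ 9.67964761e-01, -4.10108100e-04,  2.51085750e-01],
       [-2.51086034e-01, -9.49799819e-04,  9.67964308e-01],
       [-1.58488803e-04, -9.99999465e-01, -1.02234517e-03]]), 'contact_force': array([-0.60659307,  0.45284113,  0.61206218]), 'wrist_torque': array([ 0.03327325, -0.0428624 , -0.01592064]), 'gripper_width': 1.000160090660316}
scene {'mtx': array([[421.67022196,   0.        , 263.24958277],
       [  0.        , 421.67022196, 195.86227855],
       [  0.        ,   0.        ,   1.        ]]), 'eye': array([ 0.26866144, -0.59519636,  0.70662882]), 'orientation': array([[ 0.88433884, -0.31596277,  0.34367477],
       [-0.46651204, -0.62591991,
[... 308 characters left out ...]
[[ 9.13404560e-03, -9.89153647e-01,  1.46600242e-01],
       [-9.99957993e-01, -9.14716358e-03,  5.84662602e-04],
       [ 7.62655254e-04, -1.46599425e-01, -9.89195647e-01]])}
{'mtx': array([[329.60482678,   0.        , 252.24337614],
       [  0.        , 329.60482678, 189.22281019],
       [  0.        ,   0.        ,   1.        ]]), 'tool_from_camera': array([[ 4.22725652e-04,  9.51870087e-01,  3.06501484e-01,
        -7.79693064e-02],
       [-2.44698850e-04, -3.06501404e-01,  9.51870175e-01,
        -1.43018091e-01],
       [ 9.99999881e-01, -4.77380501e-04,  1.03355510e-04,
        -2.48666170e-04],
       [ 0.00000000e+00,  0.00000000e+00,  0.00000000e+00,
         1.00000000e+00]])}
```

View pics/top0.png

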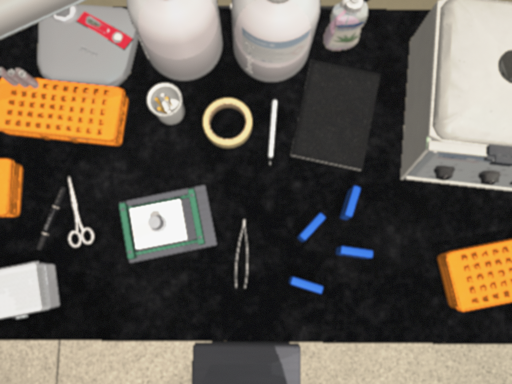

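View pics/scene0.png

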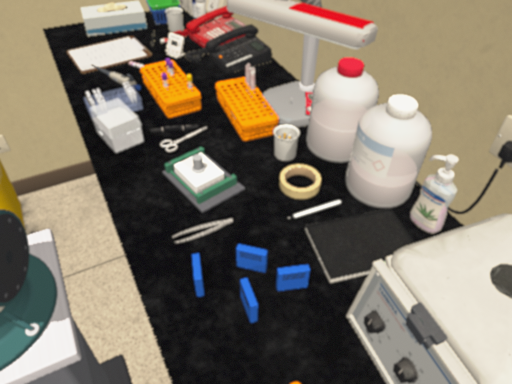

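The top picture shows four blue bars at (307,285), (355,252), (312,227) and (351,203), with the frame at about (167,223). Next I measure their distances from the base.

```bash
cat > h.py <<'E'
import numpy as np,cv2
from station import robot
def cloud(n,d,obs=None):
    c=robot.calibration(n);K=c["mtx"];v,u=np.mgrid[:384,:512]
    P=np.stack([(u-K[0,2])/K[0,0]*d,(v-K[1,2])/K[1,1]*d,d],-1)
    if n=="wrist":
        T=c["tool_from_camera"];P=P@T[:3,:3].T+T[:3,3]
        return P@obs["eef_rot"].T+obs["ee_pos"]
    return P@np.array(c["orientation"]).T+c["eye"]
def proj(n,W):
    c=robot.calibration(n);q=(np.atleast_2d(W)-c["eye"])@c["orientation"]
    return q[:,:2]/q[:,2:]*c["mtx"][0,0]+c["mtx"][:2,2]
def rect(xy): 
    (c,s,a)=cv2.minAreaRect(xy.astype(np.float32)*1000); return np.round(c,1),np.round(s,1),round(a,2)
E
python3 - <<'E'
from h import *
for n in("top","scene"):
    z=np.load(f"pics/{n}0.npz");p=z["p"].astype(int);d=z["d"];P=cloud(n,d)
    m=((p[...,2]>p[...,0]+50)&(p[...,2]>p[...,1]+30)).astype(np.uint8)
    k,l,s,cc=cv2.connectedComponentsWithStats(m)
    for i in range(1,k):
        if s[i,4]<60: continue
        Q=P[l==i];Q=Q[Q[:,2]>0.005]; t=Q[Q[:,2]>0.05]
        if len(t)<10:continue
        r=rect(t[:,:2]);print(n,cc[i].round(),s[i,4],"top z",np.median(t[:,2]).round(4),r,"dist",np.hypot(*r[0]).round(0))
z=np.load("pics/top0.npz");p=z["p"];d=z["d"];P=cloud("top",d)
for (v,u) in [(240,160),(225,185),(220,157),(253,170),(205,160),(240,125),(225,210)]:print((u,v),p[v,u],P[v,u].round(4))
cv2.imwrite("pics/crop0.png",cv2.resize(p[150:310,100:380,::-1],None,fx=2.8,fy=2.8,interpolation=cv2.INTER_CUBIC))
cv2.imwrite("pics/crop1.png",cv2.resize(p[180:270,110:225,::-1],None,fx=6.5,fy=6.5,interpolation=cv2.INTER_CUBIC))
E
```

```text
top [351. 203.] 390 top z 0.0574 (array([ 482.9, -139.9]), array([ 40.5, 251.2]), 41.12) dist 503.0
top [312. 227.] 334 top z 0.0576 (array([ 497.8, -136.7]), array([14.7, 60. ]), 48.52) dist 516.0
top [355. 252.] 371 top z 0.0579 (array([ 441.1, -139.3]), array([ 26.3, 219. ]), 6.55) dist 463.0
top [306. 285.] 348 top z 0.0576 (array([398.6, -93.2]), array([126.9,  14.6]), 72.3) dist 409.0
scene [159.  16.] 113 top z 0.0538 (array([ 702.6, 1096.6]), array([16.6, 41. ]), 85.48) dist 1302.0
scene [251. 257.] 768 top z 0.0583 (array([ 399.8, -365.3]), array([526.1,  58.2]), 66.62) dist 542.0
scene [197. 274.] 427 top z 0.0587 (array([ 328.6, -345. ]), array([514.3,  15.6]), 74.8) dist 476.0
scene [292. 277.] 815 top z 0.0584 (array([ 402.1, -389. ]), array([487.8,  57.8]), 50.33) dist 559.0
scene [249. 299.] 571 top z 0.0585 (array([ 371.7, -396.3]), array([447.2,  28.1]), 66.2) dist 543.0
(160, 240) [247 247 247] [0.4694 0.1551 0.0355]
(185, 225) [200 198 193] [0.4999 0.1095 0.0244]
(157, 220) [217 215 213] [0.5048 0.1555 0.0677]
(170, 253) [116 115 119] [0.4457 0.1407 0.0039]
(160, 205) [247 247 247] [0.5378 0.1583 0.0331]
(125, 240) [ 72 119  95] [0.4691 0.2237 0.031 ]
(210, 225) [125 124 128] [ 0.4155 -0.032   0.9372]
```

```bash
python3 - <<'E'
from h import *
for n in("top","scene"):
    z=np.load(f"pics/{n}0.npz");p=z["p"].astype(int);d=z["d"];P=cloud(n,d)
    m=((p[...,2]>p[...,0]+50)&(p[...,2]>p[...,1]+30)&(d>0)).astype(np.uint8)
    k,l,s,cc=cv2.connectedComponentsWithStats(m)
    for i in range(1,k):
        if s[i,4]<150: continue
        Q=P[l==i]; t=Q[(Q[:,2]>0.053)&(Q[:,2]<.065)]
        r=rect(t[:,:2]);print(n,cc[i].round(),"top z",np.median(t[:,2]).round(4),t.mean(0).round(3),r,"dist",np.hypot(*r[0]).round(0))
E
```

```text
top [351. 203.] top z 0.0575 [ 0.547 -0.213  0.058] (array([ 547. , -213.6]), array([14.6, 60. ]), 72.07) dist 587.0
top [312. 227.] top z 0.0577 [ 0.498 -0.136  0.058] (array([ 497.9, -136.8]), array([14.2, 59.6]), 47.81) dist 516.0
top [355. 252.] top z 0.0579 [ 0.451 -0.218  0.058] (array([ 450.4, -218.4]), array([59.1, 14.4]), 81.76) dist 501.0
top [306. 285.] top z 0.0576 [ 0.389 -0.125  0.058] (array([ 388.6, -124.9]), array([60.3, 13.9]), 73.3) dist 408.0
scene [251. 257.] top z 0.0586 [ 0.497 -0.139  0.058] (array([ 497.9, -137.5]), array([16.1, 59.6]), 48.86) dist 517.0
scene [197. 274.] top z 0.0588 [ 0.388 -0.128  0.059] (array([ 388. , -126.3]), array([61.1, 14.1]), 72.94) dist 408.0
scene [292. 277.] top z 0.0585 [ 0.546 -0.215  0.058] (array([ 546.5, -214.4]), array([16.1, 60.3]), 71.71) dist 587.0
scene [249. 299.] top z 0.0586 [ 0.449 -0.222  0.058] (array([ 449.7, -219.6]), array([60. , 14.2]), 82.6) dist 500.0
```

View pics/crop0.png

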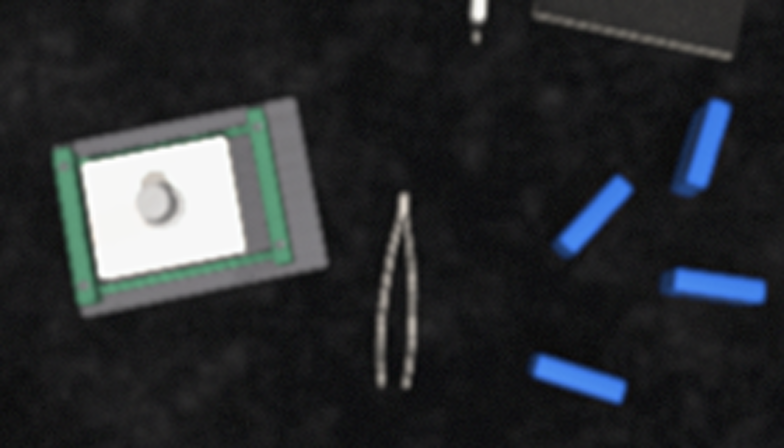

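View pics/crop1.png

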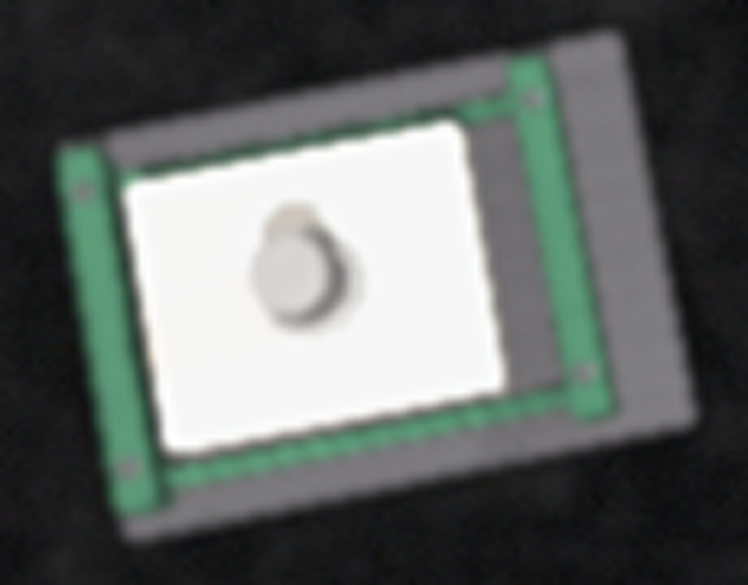

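Candidates, with distance from the base: (351,203) 587 mm, (312,227) 516 mm, (355,252) 501 mm and (306,285) 408 mm. The farthest, (351,203), is the one meant, and it shows at upper right in the crop. The wide gap is on the tile's right (−y). Now I'll measure the frame and tile.

```bash
cat >> h.py <<'E'
def frame(p,P,d):
    h=cv2.cvtColor(p,cv2.COLOR_RGB2HSV)
    near=(np.abs(P[...,0]-.49)<.12)&(np.abs(P[...,1]-.155)<.12)&(d>0)
    g=near&(h[...,0]>55)&(h[...,0]<95)&(h[...,1]>60)
    gt=g&(P[...,2]>.026)&(P[...,2]<.04)
    gt=cv2.morphologyEx(gt.astype(np.uint8),cv2.MORPH_OPEN,np.ones((3,3)))
    k,l,s,cc=cv2.connectedComponentsWithStats(gt)
    ids=[i for i in np.argsort(-s[:,4]) if i>0 and s[i,4]>20][:4]
    for i in ids:
        t=P[l==i];print("fence",s[i,4],cc[i].round(),rect(t[:,:2]),"z",np.median(t[:,2]).round(4))
    w=near&(p.min(-1)>215)&(P[...,2]>.026)&(P[...,2]<.042)
    w=cv2.morphologyEx(w.astype(np.uint8),cv2.MORPH_CLOSE,np.ones((3,3)))
    k,l,s,cc=cv2.connectedComponentsWithStats(w);i=1+np.argmax(s[1:,4])
    t=P[l==i];t=t[(t[:,2]>.026)&(t[:,2]<.042)];print("tile",rect(t[:,:2]),"z",np.median(t[:,2]).round(4))
    st=near&(P[...,2]>.06)&(P[...,2]<.075);t=P[st];print("stud",len(t),rect(t[:,:2]) if len(t)>5 else "",np.median(t[:,2]) if len(t) else "")
E
python3 - <<'E'
from h import *
z=np.load("pics/top0.npz");frame(z["p"],cloud("top",z["d"]),z["d"])
E
```

```text
fence 309 [126. 227.] (array([495.3, 223.3]), array([95.5, 13.1]), 12.42) z 0.0325
fence 250 [196. 216.] (array([517.7,  88. ]), array([78.7, 12.2]), 12.31) z 0.0328
fence 32 [201. 241.] (array([469.3,  77.3]), array([ 9.6, 10.1]), 2.38) z 0.0329
fence 28 [191. 191.] (array([565.8,  97.6]), array([ 9.1, 10.5]), 2.77) z 0.0325
tile (array([502.2, 161.1]), array([ 79.7, 100. ]), 11.58) z 0.033
stud 138 (array([502.3, 160.7]), array([22.9, 22.4]), 64.26) 0.06880547315719887
```

>>> {"name": "send_rows", "arguments": {
  "slide": [
    [20,2,-12],
    [55,5,-32],
    [90,8,-53],
    [125,10,-74],
    [160,12,-94],
    [195,14,-115],
    [230,16,-136],
    [265,18,-156],
    [300,20,-177],
    [335,22,-197]
  ],
  "twist": [0,0,0,0,0,0,0,0,0,0],
  "gripper": [1,1,1,1,1,1,1,1,1,1]
}}

```text
t: 0.93
ee_pos: [0.4075, 0.2315, 0.2092]
eef_rot: [[0.968, -0.0, 0.251], [-0.251, -0.0, 0.968], [-0.0, -1.0, -0.0]]
contact_force: [0.7, 0.9, 0.3]
gripper_width: 0.999
```

>>> {"name": "send_rows", "arguments": {
  "slide": [
    [35,1,-20],
    [65,2,-38],
    [84,3,-50],
    [88,3,-52],
    [88,3,-52]
  ],
  "twist": [0,0,0,0,0],
  "gripper": [1,1,1,1,1]
}}

```text
t: 1.35
ee_pos: [0.4794, 0.1599, 0.2057]
eef_rot: [[0.967, -0.001, 0.253], [-0.253, -0.0, 0.967], [-0.001, -1.0, -0.0]]
contact_force: [-0.7, 0.1, 0.1]
gripper_width: 1.002
```

```bash
python3 - <<'E'
from h import *
o=robot.get_obs();p,d=robot.read_camera("wrist");print(o["t"],o["ee_pos"],o["eef_rot"].round(4).tolist())
cv2.imwrite("pics/w1.png",p[:,:,::-1]);np.savez("pics/w1.npz",p=p,d=d)
P=cloud("wrist",d,o);frame(p,P,d)
E
```

```text
1.35 [0.47943764 0.15988696 0.20574408] [[0.9674, -0.0009, 0.2533], [-0.2533, -0.0001, 0.9674], [-0.0008, -1.0, -0.0004]]
fence 1194 [194. 215.] (array([518. ,  88.5]), array([109.5,  12.1]), 12.28) z 0.0332
fence 1081 [317. 163.] (array([496.1, 223.2]), array([95.7, 11.8]), 12.29) z 0.0334
fence 156 [295. 114.] (array([441.4, 211.1]), array([12.4, 11.5]), 13.84) z 0.0332
tile (array([502.7, 160.3]), array([79.9, 98.7]), 11.6) z 0.0335
stud 576 (array([502.4, 160.9]), array([23.1, 23.2]), 45.35) 0.06926236660932329
```

View pics/w1.png

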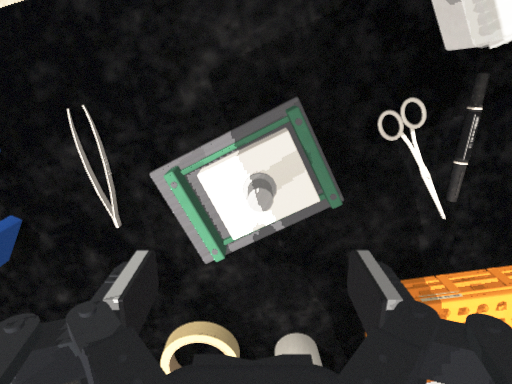

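Wrist and top agree to about 1 mm. The frame yaw is about 12.3°, the tile yaw about 11.6°, and the wide gap (about 18.5 mm) is on the −y side. Next I move over to the spacer.

>>> {"name": "send_rows", "arguments": {
  "slide": [
    [10,0,-22],
    [25,0,-55],
    [42,0,-91],
    [59,0,-127],
    [76,0,-163],
    [93,0,-200],
    [110,0,-236],
    [127,0,-272],
    [143,0,-306],
    [154,0,-332]
  ],
  "twist": [0,0,1,2,3,3.4,3.4,3.4,3.4,3.4],
  "gripper": [0.7,0.7,0.7,0.7,0.7,0.7,0.7,0.7,0.7,0.7]
}}

```text
t: 2.23
ee_pos: [0.5446, -0.2004, 0.2063]
eef_rot: [[0.951, 0.0, 0.308], [-0.308, -0.0, 0.951], [0.0, -1.0, -0.0]]
contact_force: [0.3, 0.2, -0.3]
gripper_width: 0.7
```

>>> {"name": "send_rows", "arguments": {
  "slide": [
    [6,0,-12],
    [6,0,-12],
    [6,0,-12]
  ],
  "twist": [0,0,0],
  "gripper": [0.7,0.7,0.7]
}}

```text
t: 2.48
ee_pos: [0.5463, -0.2111, 0.2062]
eef_rot: [[0.951, -0.0, 0.308], [-0.308, 0.001, 0.951], [-0.001, -1.0, 0.0]]
contact_force: [-0.1, 0.3, 0.9]
gripper_width: 0.696
```

```bash
cat >> h.py <<'E'
def blue(p,P,d,zlo=.053,zhi=.065):
    q=p.astype(int);m=((q[...,2]>q[...,0]+50)&(q[...,2]>q[...,1]+30)&(d>0)).astype(np.uint8)
    k,l,s,cc=cv2.connectedComponentsWithStats(m)
    for i in range(1,k):
        t=P[l==i];t=t[(t[:,2]>zlo)&(t[:,2]<zhi)]
        if len(t)<40: continue
        print("blue",cc[i].round(),len(t),"z",np.median(t[:,2]).round(4),rect(t[:,:2]))
E
python3 - <<'E'
from h import *
o=robot.get_obs();p,d=robot.read_camera("wrist");print(o["t"],o["ee_pos"],o["eef_rot"].round(4).tolist())
cv2.imwrite("pics/w2.png",p[:,:,::-1])
P=cloud("wrist",d,o);blue(p,P,d)
E
```

```text
2.4833 [ 0.54633528 -0.2111384   0.20616076] [[0.9515, -0.0005, 0.3078], [-0.3078, 0.0006, 0.9515], [-0.0006, -1.0, 0.0005]]
blue [207.  72.] 865 z 0.0582 (array([ 450.9, -219.1]), array([59.8, 14. ]), 82.32)
blue [314.  92.] 1215 z 0.0583 (array([ 498.3, -137. ]), array([14.4, 59.8]), 47.6)
blue [250. 169.] 944 z 0.0584 (array([ 546.8, -213.6]), array([13.2, 59.1]), 71.92)
```

View pics/w2.png

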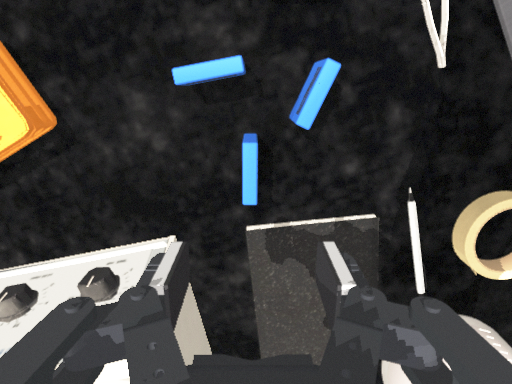

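The target bar at (250,169) sits between the fingers. Descending and gripping.

>>> {"name": "send_rows", "arguments": {
  "slide": [
    [1.2,15,-2.2],
    [1.2,45,-2.2],
    [1.2,80,-2.2],
    [1.2,115,-2.2],
    [1.2,145,-2.2],
    [1.2,165,-2.2],
    [1.2,176,-2.2],
    [1.2,176,-2.2],
    [1.2,176,-2.2]
  ],
  "twist": [0,0,0,0,0,0,0,0,0],
  "gripper": [0.5,0.5,0.5,0.5,0.5,0.5,0.5,0.5,0.5],
  "newtons": 40
}}

```text
t: 3.28
ee_pos: [0.5468, -0.2132, 0.0306]
eef_rot: [[0.952, -0.0, 0.306], [-0.306, 0.0, 0.952], [-0.001, -1.0, 0.0]]
contact_force: [0.8, -1.2, 0.1]
gripper_width: 0.501
```

>>> {"name": "send_rows", "arguments": {
  "slide": [
    [0,0,0],
    [0,0,0],
    [0,0,0],
    [0,0,0],
    [0,0,0],
    [0,0,0]
  ],
  "twist": [0,0,0,0,0,0],
  "gripper": [0.25,0.18,0,0,0,0]
}}

```text
t: 3.78
ee_pos: [0.5475, -0.2148, 0.0315]
eef_rot: [[0.951, 0.002, 0.308], [-0.308, -0.0, 0.951], [0.002, -1.0, 0.0]]
contact_force: [-0.3, 2.9, 7.2]
gripper_width: 0.156
```

>>> {"name": "send_rows", "arguments": {
  "slide": [
    [0,-8,0],
    [0,-30,0],
    [0,-60,0],
    [0,-88,0],
    [-5,-100,12],
    [-18,-100,42],
    [-34,-100,78],
    [-50,-100,114],
    [-66,-100,150],
    [-82,-100,186]
  ],
  "twist": [0,0,0,0,0,-4,-9,-14,-19,-24],
  "gripper": [0,0,0,0,0,0,0,0,0,0]
}}

```text
t: 4.62
ee_pos: [0.5252, -0.0104, 0.1305]
eef_rot: [[0.994, 0.0, -0.109], [0.109, 0.0, 0.994], [0.0, -1.0, 0.0]]
contact_force: [1.5, 1.1, -1.1]
gripper_width: 0.158
```

```bash
python3 - <<'E'
from h import *
o=robot.get_obs();R=o["eef_rot"];print(o["t"],o["ee_pos"],o["contact_force"],o["gripper_width"],R.round(4).tolist())
D=np.array([.5149,.1028,.14])-o["ee_pos"];print(D@R*1000,np.degrees(np.arctan2(R[1,0],R[0,0])))
E
```

```text
4.6167 [ 0.52515895 -0.01037476  0.13045912] [ 1.48256564  1.06343933 -1.07321427] 0.1578854016683849 [[0.994, 0.0, -0.1094], [0.1094, 0.0001, 0.994], [0.0, -1.0, 0.0001]]
[  2.18904743  -9.53161172 113.618477  ] 6.283095845261327
```

>>> {"name": "send_rows", "arguments": {
  "slide": [
    [0.5,0,32],
    [1,0,66],
    [2,0,95],
    [2,0,110],
    [2,0,113.5],
    [2,0,113.5],
    [2,0,113.5]
  ],
  "twist": [-3,-5,-6,-6,-6,-6,-6],
  "gripper": [0,0,0,0,0,0,0]
}}

```text
t: 5.2
ee_pos: [0.516, 0.1002, 0.1303]
eef_rot: [[0.978, -0.0, -0.209], [0.209, -0.0, 0.978], [-0.0, -1.0, -0.0]]
contact_force: [0.2, -0.0, -1.3]
gripper_width: 0.154
```

```bash
python3 - <<'E'
from h import *
o=robot.get_obs();R=o["eef_rot"];print(o["t"],o["ee_pos"],np.degrees(np.arctan2(R[1,0],R[0,0])),o["contact_force"])
for n in("wrist","top","scene"):
    p,d=robot.read_camera(n);P=cloud(n,d,o);cv2.imwrite(f"pics/{n}3.png",p[:,:,::-1]);np.savez(f"pics/{n}3.npz",p=p,d=d)
    q=p.astype(int);m=((q[...,2]>q[...,0]+50)&(q[...,2]>q[...,1]+30)&(d>0)&(np.abs(P[...,0]-.51)<.08)&(np.abs(P[...,1]-.1)<.08)&(P[...,2]<.2))
    t=P[m]; print(n,len(t), "z",np.percentile(t[:,2],[1,50,99]).round(4) if len(t) else "",rect(t[:,:2]) if len(t)>5 else "")
    a,b=np.where(m);print(b.min(),b.max(),a.min(),a.max()) if len(a) else 0
im=cv2.imread("pics/scene3.png");c=proj("scene",[.515,.103,.06])[0].astype(int);print(c)
cv2.imwrite("pics/s3c.png",cv2.resize(im[max(0,c[1]-70):c[1]+60,c[0]-80:c[0]+80],None,fx=4.6,fy=4.6,interpolation=cv2.INTER_CUBIC))
E
```

```text
5.2 [0.51601797 0.1002318  0.13029146] 12.06355845403894 [ 0.2390946  -0.03598382 -1.25258561]
wrist 5343 z [0.1049 0.1569 0.1584] (array([515. ,  99.2]), array([60.9, 17.2]), 14.6)
235 270 175 340
top 95 z [0.1017 0.1496 0.159 ] (array([493.3, 103.9]), array([19.2, 32.4]), 12.97)
178 189 216 228
scene 435 z [0.08   0.1252 0.1595] (array([513.9, 108. ]), array([68.9, 63.8]), 61.3)
197 223 139 166
[211 172]
```

View pics/wrist3.png

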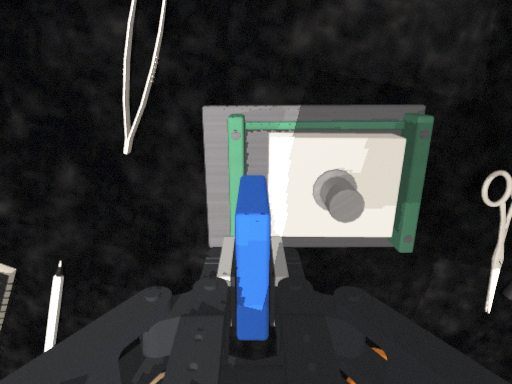

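View pics/s3c.png

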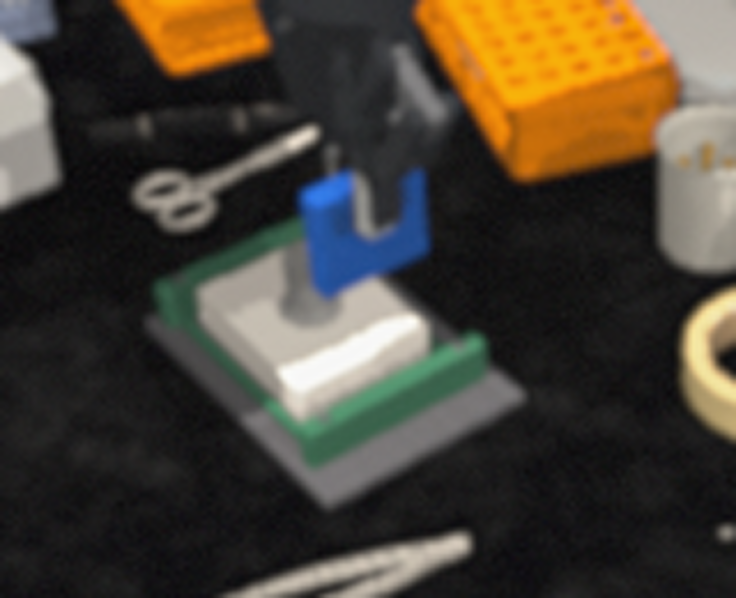

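```bash
python3 - <<'E'
from h import *
z=np.load("pics/wrist3.npz");o=robot.get_obs();print(o["t"],o["ee_pos"]);p,d=z["p"],z["d"];P=cloud("wrist",d,o)
frame(p,P,d)
q=p.astype(int);m=((q[...,2]>q[...,0]+50)&(q[...,2]>q[...,1]+30)&(d>0))&(np.abs(P[...,1]-.1)<.08)
for lo,hi in((.153,.165),(.10,.15),(.10,.125),(.13,.15)):
    t=P[m&(P[...,2]>lo)&(P[...,2]<hi)];print(lo,len(t),np.median(t,0).round(4),rect(t[:,:2]))
R=o["eef_rot"]; t=P[m&(P[...,2]>.153)]; L=(t-o["ee_pos"])@R*1000; print("tool",L.min(0),L.max(0),np.median(L,0))
# width of top face by tool-x slices
for x in range(-25,30,10):
    s=L[np.abs(L[:,0]-x)<3]; print(x,s[:,2].min().round(1),s[:,2].max().round(1),s[:,1].mean().round(1))
E
```

```text
5.35 [0.51631255 0.09956009 0.13027312]
fence 2447 [414. 182.] (array([489.4, 220.6]), array([109.8,  13. ]), 12.27) z 0.0331
fence 1279 [235. 162.] (array([507. ,  84.7]), array([86.4, 11.9]), 11.75) z 0.0333
fence 28 [232. 232.] (array([553.9,  90.9]), array([5.4, 2.5]), 11.62) z 0.0332
tile (array([502.7, 159.5]), array([79.4, 98.9]), 11.59) z 0.0334
stud 1100 (array([502.7, 159.7]), array([23.1, 23.7]), 2.39) 0.06927570925178231
0.153 4306 [0.5112 0.0982 0.1571] (array([515.2,  98.8]), array([60.8, 13.9]), 11.99)
0.1 930 [0.4863 0.0927 0.131 ] (array([494.3,  89.9]), array([11.1, 24.4]), 65.03)
0.1 350 [0.4863 0.0927 0.1142] (array([486.8,  92.9]), array([ 2.6, 13.8]), 15.9)
0.13 484 [0.4863 0.0927 0.1411] (array([494.4,  89.9]), array([10.7, 24.5]), 66.23)
tool [-31.68712946 -33.74691203  -7.49265569] [ 29.12928187 -22.76205424   6.42534793] [ -5.42726401 -26.81064508  -0.55798507]
-25 -7.2 6.1 -26.8
-15 -7.4 6.2 -26.8
-5 -7.1 6.3 -26.8
5 -7.0 6.1 -26.9
15 -7.0 6.3 -26.8
25 -7.2 6.4 -26.7
```

Relative to the gap in the same wrist view, the bar needs about +3 mm (tool z) and +0.6 mm (tool x). I lower to just above the tile and check again.

>>> {"name": "send_rows", "arguments": {
  "slide": [
    [0.6,5,3],
    [0.6,18,3],
    [0.6,33,3],
    [0.6,48,3],
    [0.6,56,3],
    [0.6,57,3],
    [0.6,57,3],
    [0.6,57,3]
  ],
  "twist": [0,0,0,0,0,0,0,0],
  "gripper": [0,0,0,0,0,0,0,0]
}}

```text
t: 6.02
ee_pos: [0.5166, 0.1035, 0.0739]
eef_rot: [[0.978, 0.001, -0.209], [0.209, 0.0, 0.978], [0.001, -1.0, -0.0]]
contact_force: [1.3, -0.2, -2.0]
gripper_width: 0.154
```

```bash
cat > look.py <<'E'
from h import *
import sys
k=sys.argv[1];zt=float(sys.argv[2])
o=robot.get_obs();p,d=robot.read_camera("wrist");P=cloud("wrist",d,o);cv2.imwrite(f"pics/w{k}.png",p[:,:,::-1]);np.savez(f"pics/w{k}.npz",p=p,d=d)
R=o["eef_rot"];print(o["t"],o["ee_pos"],np.degrees(np.arctan2(R[1,0],R[0,0])),o["contact_force"],o["gripper_width"])
frame(p,P,d)
q=p.astype(int);m=((q[...,2]>q[...,0]+50)&(q[...,2]>q[...,1]+30)&(d>0))&(np.abs(P[...,1]-.1)<.08)
t=P[m&(np.abs(P[...,2]-zt)<.006)];print("bar top",len(t),np.median(t[:,2]).round(4),rect(t[:,:2]))
p2,d2=robot.read_camera("scene");cv2.imwrite(f"pics/s{k}f.png",p2[:,:,::-1])
c=proj("scene",[.515,.103,.05])[0].astype(int)
cv2.imwrite(f"pics/s{k}.png",cv2.resize(p2[c[1]-60:c[1]+60,c[0]-75:c[0]+75,::-1],None,fx=5,fy=5,interpolation=cv2.INTER_CUBIC))
E
python3 look.py 4 .1
```

```text
6.0167 [0.51657493 0.10345367 0.07385252] 12.042297944225965 [ 1.28109569 -0.23337703 -2.04807805] 0.1537546929378837
fence 4141 [453. 205.] (array([488.7, 221.2]), array([109.3,  13.2]), 12.39) z 0.0331
fence 2153 [226. 179.] (array([500.7,  84.2]), array([74.5, 12.1]), 12.4) z 0.0333
tile (array([502.5, 160.4]), array([80.2, 99.6]), 11.53) z 0.0335
stud 2250 (array([492.7, 133. ]), array([82.6, 23.6]), 70.52) 0.06928000977491724
bar top 4429 0.1006 (array([516. , 102.7]), array([61.2, 14.2]), 11.82)
```

View pics/w4.png

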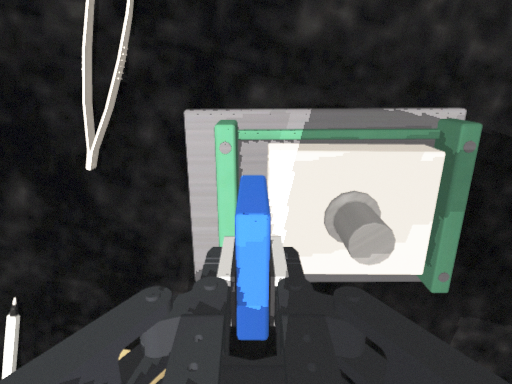

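View pics/s4.png

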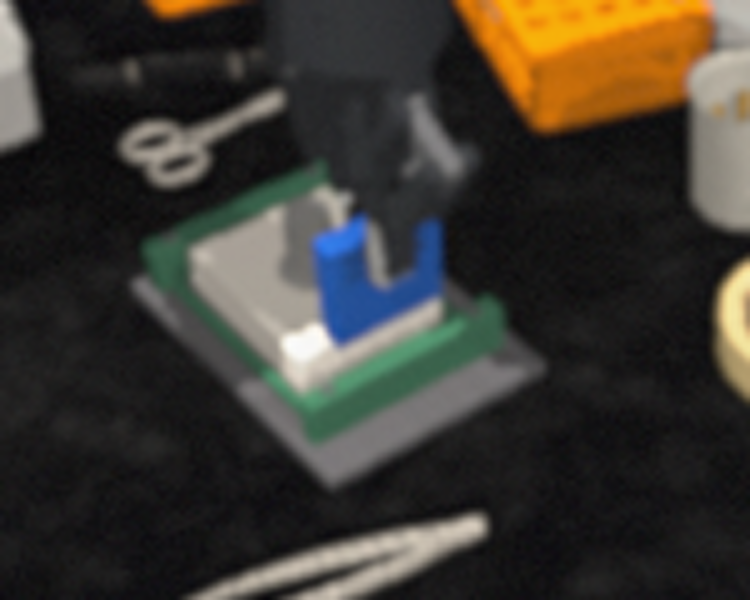

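Bar centre (−10.4) against gap middle (−10.3) in the frame's y direction: it is aligned. Lowering slowly.

>>> {"name": "send_rows", "arguments": {
  "slide": [
    [0,4,0],
    [0,8,0],
    [0,12,0],
    [0,16,0],
    [0,20,0],
    [0,24,0],
    [0,28,0],
    [0,31,0],
    [0,32.5,0],
    [0,32.5,0]
  ],
  "twist": [0,0,0,0,0,0,0,0,0,0],
  "gripper": [0,0,0,0,0,0,0,0,0,0]
}}

```text
t: 6.95
ee_pos: [0.516, 0.1035, 0.0404]
eef_rot: [[0.978, -0.001, -0.209], [0.209, -0.0, 0.978], [-0.0, -1.0, 0.0]]
contact_force: [-0.6, -0.1, -1.2]
gripper_width: 0.157
```

```bash
python3 look.py 5 .067
```

```text
6.95 [0.51600973 0.10353963 0.04043146] 12.058733716923923 [-0.63761644 -0.10756242 -1.2413166 ] 0.1568780969407826
fence 5415 [487. 236.] (array([489. , 221.1]), array([110.2,  13.8]), 12.79) z 0.0329
fence 2554 [220. 187.] (array([492.4,  82.2]), array([57.3, 12.3]), 12.28) z 0.0333
fence 23 [233. 328.] (array([568.4, 103.3]), array([3.1, 2.2]), 10.72) z 0.0332
tile (array([502.3, 160.5]), array([ 79.6, 100.2]), 11.4) z 0.0335
stud 8661 (array([502.4, 124.6]), array([60.8, 85.3]), 30.32) 0.06754369739575564
bar top 4413 0.0672 (array([515.2, 102.8]), array([60.8, 14.2]), 11.8)
```

View pics/w5.png

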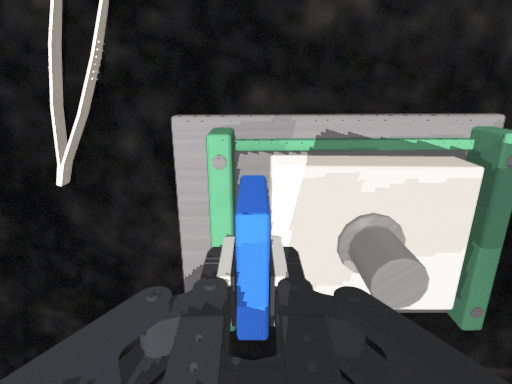

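>>> {"name": "send_rows", "arguments": {
  "slide": [
    [0,0.5,0],
    [0,1,0],
    [0,1.3,0],
    [0,1.3,0],
    [0,1.3,0]
  ],
  "twist": [0,0,0,0,0],
  "gripper": [0,0,0,0,0]
}}

```text
t: 7.47
ee_pos: [0.5163, 0.1035, 0.0396]
eef_rot: [[0.978, 0.0, -0.209], [0.209, 0.0, 0.978], [0.0, -1.0, -0.0]]
contact_force: [-0.3, -0.2, 1.0]
gripper_width: 0.16
```

>>> {"name": "send_rows", "arguments": {
  "slide": [
    [0,0.3,0],
    [0,0.6,0],
    [0,0.6,0],
    [0,0.6,0]
  ],
  "twist": [0,0,0,0],
  "gripper": [0,0,0,0]
}}

```text
t: 7.8
ee_pos: [0.5163, 0.1036, 0.0395]
eef_rot: [[0.978, 0.001, -0.209], [0.209, -0.0, 0.978], [0.001, -1.0, -0.0]]
contact_force: [-3.6, -0.5, 11.8]
gripper_width: 0.152
```

>>> {"name": "send_rows", "arguments": {
  "slide": [
    [0,-0.4,0],
    [0,-0.4,0],
    [0,-0.4,0],
    [0,-0.4,0],
    [0,-10,0],
    [0,-35,0],
    [0,-70,0],
    [0,-85,0],
    [0,-90,0],
    [0,-90,0]
  ],
  "twist": [0,0,0,0,0,0,0,0,0,0],
  "gripper": [0.2,0.3,0.38,0.4,0.4,0.4,0.4,0.4,0.4,0.4]
}}

```text
t: 8.63
ee_pos: [0.5169, 0.1036, 0.1304]
eef_rot: [[0.978, 0.003, -0.209], [0.209, 0.0, 0.978], [0.002, -1.0, -0.0]]
contact_force: [0.5, 0.1, -0.4]
gripper_width: 0.404
```

```bash
python3 look.py 6 .067; python3 - <<'E'
from h import *
p,d=robot.read_camera("top");P=cloud("top",d);frame(p,P,d)
E
```

```text
8.6333 [0.51689941 0.10358373 0.13035062] 12.05886137744122 [ 0.46558765  0.09705576 -0.3528875 ] 0.4035680379158282
fence 2462 [410. 180.] (array([489.1, 221.4]), array([110. ,  12.9]), 12.61) z 0.0331
fence 2049 [233. 181.] (array([518.3,  88.1]), array([110.,  12.]), 12.34) z 0.0334
tile (array([502.6, 160.3]), array([80.1, 99.1]), 11.68) z 0.0335
stud 2868 (array([508.2, 134.1]), array([59.6, 77.8]), 12.62) 0.06674529052478059
bar top 1718 0.0664 (array([515.2, 103.2]), array([59.5, 13.4]), 11.49)
fence 155 [197. 223.] (array([502.9,  84.9]), array([49.2, 12.3]), 12.04) z 0.033
fence 32 [201. 241.] (array([469.4,  77.4]), array([ 9.6, 10.1]), 1.45) z 0.0334
tile (array([488.2, 118.4]), array([35.6, 19.2]), 16.02) z 0.0329
stud 127 (array([502.1, 100.4]), array([32.7, 14.4]), 12.76) 0.06593791663730886
```

View pics/w6.png

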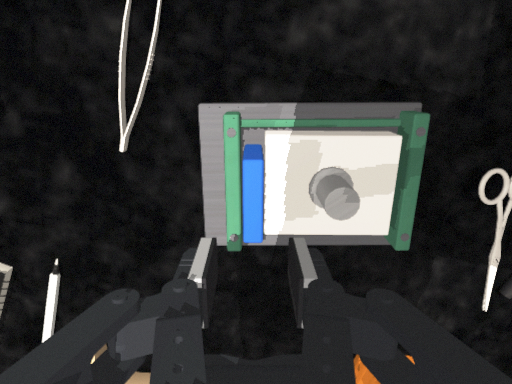

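View pics/s6.png

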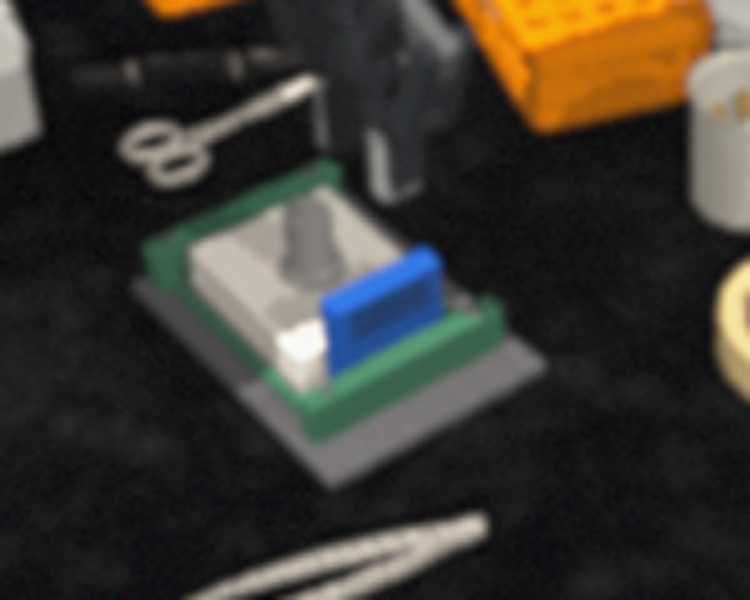

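The spacer stands in the gap with its top at 0.066, so it is fully on the plate. It is clear of both sides, released, and the tile has not moved. Next is the stud, with the jaws along frame y so the grip also holds the tile flat.

>>> {"name": "send_rows", "arguments": {
  "slide": [
    [-0.5,0,15],
    [-1,0,35],
    [-2,0,52],
    [-2,0,59],
    [-2,0,59],
    [-2,20,59],
    [-2,45,59],
    [-2,65,59],
    [-2,75,59],
    [-2,75,59]
  ],
  "twist": [0,0,0,0,0,0,0,0,0,0],
  "gripper": [0.55,0.55,0.55,0.55,0.55,0.55,0.55,0.55,0.55,0.55]
}}

```text
t: 9.62
ee_pos: [0.5006, 0.1598, 0.0514]
eef_rot: [[0.978, -0.004, -0.208], [0.208, -0.001, 0.978], [-0.004, -1.0, 0.0]]
contact_force: [-0.2, 0.1, 0.3]
gripper_width: 0.554
```

```bash
python3 look.py 7 .067
```

```text
9.6167 [0.50057283 0.15977837 0.05142382] 12.025710113616043 [-0.23385117  0.08540361  0.29135421] 0.5539166621735881
fence 3812 [370. 212.] (array([480.7, 219.6]), array([93.1, 12.5]), 12.22) z 0.0332
fence 1555 [109. 168.] (array([482. ,  80.5]), array([36.5, 12.6]), 12.55) z 0.0331
tile (array([492.9, 158.1]), array([60.3, 99. ]), 11.23) z 0.0334
stud 7103 (array([498.9, 144.9]), array([ 45.6, 102.2]), 11.51) 0.06682241189268097
bar top 3098 0.0662 (array([507.7, 101.9]), array([45.5, 14.5]), 11.98)
```

View pics/w7.png

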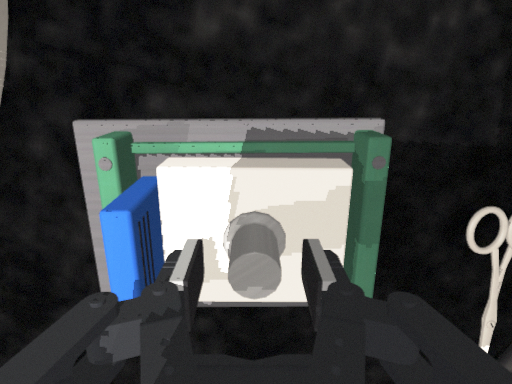

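>>> {"name": "send_rows", "arguments": {
  "slide": [
    [1,4,0.3],
    [1.5,8,0.3],
    [1.5,10.5,0.3],
    [1.5,11,0.3],
    [1.5,11,0.3],
    [1.5,11,0.3]
  ],
  "twist": [0,0,0,0,0,0],
  "gripper": [0.45,0.4,0.38,0.36,0.35,0.34],
  "newtons": 25
}}

```text
t: 10.22
ee_pos: [0.5033, 0.1615, 0.043]
eef_rot: [[0.978, 0.0, -0.209], [0.209, 0.0, 0.978], [0.0, -1.0, 0.0]]
contact_force: [0.5, 0.3, -0.6]
gripper_width: 0.342
```

>>> {"name": "send_rows", "arguments": {
  "slide": [
    [0,0,0],
    [0,0,0],
    [0,0,0],
    [0,0,0],
    [0,0,0],
    [0,0,0]
  ],
  "twist": [0,0,0,0,0,0],
  "gripper": [0.32,0.3,0.28,0.2,0.1,0]
}}

```text
t: 10.72
ee_pos: [0.5034, 0.1614, 0.0431]
eef_rot: [[0.978, 0.0, -0.209], [0.209, -0.0, 0.978], [0.0, -1.0, -0.0]]
contact_force: [-1.8, -1.6, 5.2]
gripper_width: 0.258
```

>>> {"name": "send_rows", "arguments": {
  "slide": [
    [0,0,-0.5],
    [0,0,-1],
    [0,0,-1.5],
    [0,0,-2],
    [0,0,-2.5],
    [0,0,-3],
    [0,0,-3.4],
    [0,0,-3.4],
    [0,0,-3.4]
  ],
  "twist": [-0.1,-0.2,-0.4,-0.5,-0.6,-0.7,-0.7,-0.7,-0.7],
  "gripper": [0,0,0,0,0,0,0,0,0]
}}

```text
t: 11.47
ee_pos: [0.504, 0.1588, 0.0431]
eef_rot: [[0.975, 0.0, -0.221], [0.221, 0.002, 0.975], [0.001, -1.0, 0.002]]
contact_force: [-1.1, 4.7, 4.3]
gripper_width: 0.262
```

```bash
python3 look.py 8 .067;python3 - <<'E'
from h import *
o=robot.get_obs();print(o["contact_force"]@o["eef_rot"],o["wrist_torque"]@o["eef_rot"])
E
```

```text
11.4667 [0.50404408 0.15880687 0.04308295] 12.783071822474055 [-1.14995388  4.68561631  4.33997677] 0.26160953353340033
fence 4136 [380. 210.] (array([476.8, 218.7]), array([85.2, 12.7]), 12.48) z 0.0332
fence 1755 [105. 163.] (array([481.9,  80.2]), array([36. , 12.7]), 11.49) z 0.0331
tile (array([499.2, 157.3]), array([73.1, 99.4]), 12.96) z 0.0334
stud 7559 (array([499.5, 137.3]), array([44.6, 88.8]), 12.72) 0.06680303875962192
bar top 3334 0.0662 (array([507.6, 101.3]), array([44.7, 14.5]), 11.9)
[-0.81965741 -5.30589204  4.92360406] [ 0.92622536 -0.02144324  0.17976979]
```

View pics/w8.png

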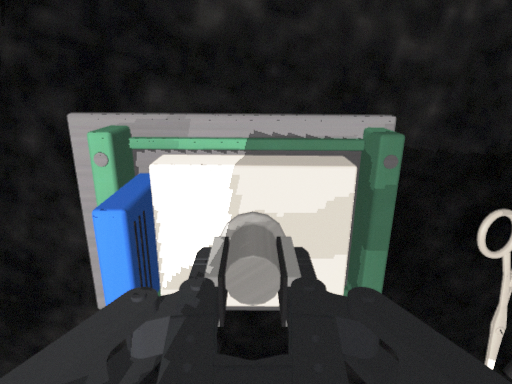

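>>> {"name": "send_rows", "arguments": {
  "slide": [
    [0,0,-0.3],
    [0,0,-0.6],
    [0,0,-0.9],
    [0,0,-1.2],
    [0,0,-1.2],
    [0,0,-1.2]
  ],
  "twist": [0,0,0,0,0,0],
  "gripper": [0,0,0,0,0,0]
}}

```text
t: 12.07
ee_pos: [0.5044, 0.1577, 0.0431]
eef_rot: [[0.975, 0.0, -0.221], [0.221, 0.002, 0.975], [0.001, -1.0, 0.002]]
contact_force: [-0.5, 5.0, 4.6]
gripper_width: 0.265
```

>>> {"name": "send_rows", "arguments": {
  "slide": [
    [0,0,-0.2],
    [0,0,-0.4],
    [0,0,-0.6],
    [0,0,-0.6],
    [0,0,-0.6]
  ],
  "twist": [0,0,0,0,0],
  "gripper": [0,0,0,0,0]
}}

```text
t: 12.48
ee_pos: [0.5045, 0.1571, 0.0431]
eef_rot: [[0.975, 0.0, -0.221], [0.221, 0.002, 0.975], [0.001, -1.0, 0.002]]
contact_force: [-0.4, 5.6, 5.1]
gripper_width: 0.263
```

>>> {"name": "send_rows", "arguments": {
  "slide": [
    [0,0,-0.2],
    [0,0,-0.4],
    [0,0,-0.4],
    [0,0,-0.4]
  ],
  "twist": [0,0,0,0],
  "gripper": [0,0,0,0]
}}

```text
t: 12.82
ee_pos: [0.5046, 0.1569, 0.0431]
eef_rot: [[0.975, 0.0, -0.221], [0.221, 0.002, 0.975], [0.001, -1.0, 0.002]]
contact_force: [-1.9, 7.4, 4.7]
gripper_width: 0.266
```

```bash
python3 look.py 9 .067;python3 - <<'E'
from h import *
o=robot.get_obs();print(o["contact_force"]@o["eef_rot"],o["wrist_torque"]@o["eef_rot"])
im=cv2.imread("pics/w9.png");cv2.imwrite("pics/w9c.png",cv2.resize(im[110:320,70:270],None,fx=2.8,fy=2.8,interpolation=cv2.INTER_CUBIC))
E
```

```text
12.8167 [0.50455595 0.15688374 0.04308989] 12.792739315038983 [-1.93066604  7.40041174  4.73731413] 0.2658618017940663
fence 4198 [384. 211.] (array([477.9, 218.9]), array([87.3, 13. ]), 12.09) z 0.0331
fence 1669 [109. 162.] (array([481.1,  80.2]), array([34.4, 12.3]), 11.67) z 0.0331
tile (array([497.3, 154.4]), array([67.7, 99.5]), 12.69) z 0.0335
stud 7542 (array([500.2, 135.5]), array([44.4, 88.6]), 12.05) 0.0668241112692661
bar top 3316 0.0662 (array([508. ,  99.3]), array([44.4, 14.5]), 11.8)
[-0.46724537 -5.33473805  7.03013226] [ 1.25956792  0.09295966 -0.01007844]
```

View pics/w9c.png

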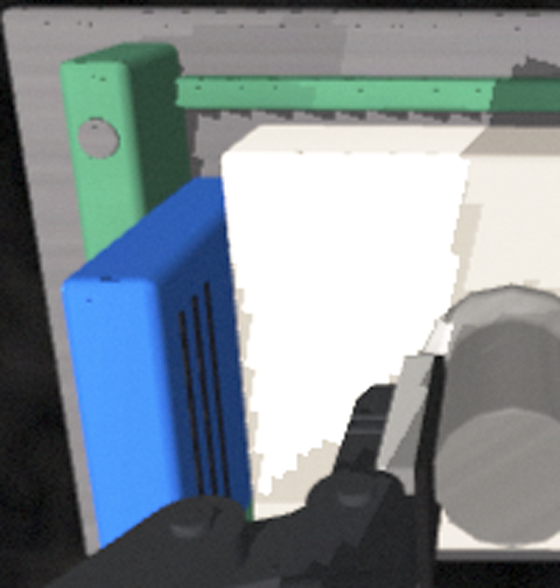

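View pics/s9.png

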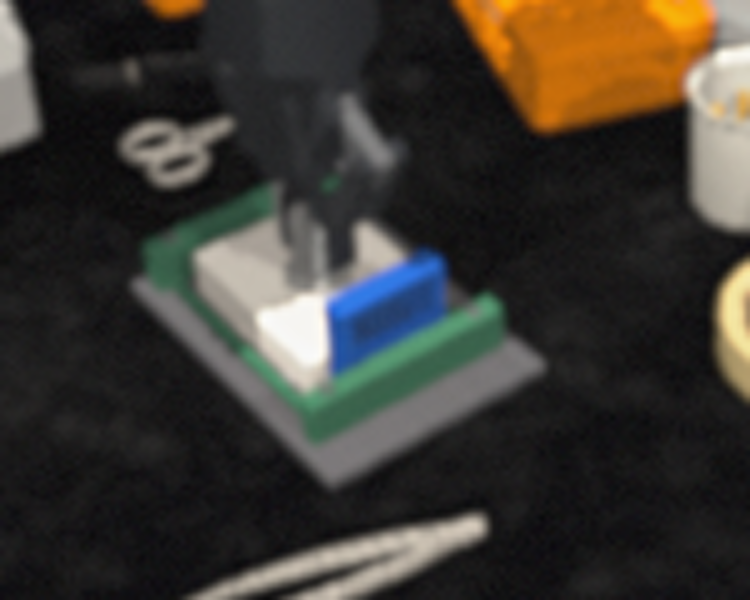

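>>> {"name": "send_rows", "arguments": {
  "slide": [
    [0,0,-0.2],
    [0,0,-0.3],
    [0,0,-0.3],
    [0,0,-0.3]
  ],
  "twist": [0,0,0,0],
  "gripper": [0,0,0,0],
  "newtons": 20
}}

```text
t: 13.25
ee_pos: [0.5046, 0.1568, 0.0431]
eef_rot: [[0.975, 0.0, -0.222], [0.222, 0.003, 0.975], [0.001, -1.0, 0.003]]
contact_force: [-2.3, 9.0, 5.1]
gripper_width: 0.267
```

```bash
python3 - <<'E'
from h import *
o=robot.get_obs();print(o["ee_pos"],o["contact_force"]@o["eef_rot"],o["wrist_torque"]@o["eef_rot"])
E
```

```text
[0.50456698 0.15684337 0.04310255] [-0.28493353 -5.04921572  9.32904199] [1.73390898 0.00713756 0.07554847]
```

>>> {"name": "send_rows", "arguments": {
  "slide": [
    [0,0,-0.3],
    [0,0,-0.6],
    [0,0,-0.8],
    [0,0,-0.8],
    [0,0,-0.8]
  ],
  "twist": [0,0,0,0,0],
  "gripper": [0,0,0,0,0]
}}

```text
t: 13.67
ee_pos: [0.5046, 0.1568, 0.0432]
eef_rot: [[0.975, -0.0, -0.222], [0.222, 0.004, 0.975], [0.001, -1.0, 0.004]]
contact_force: [-3.2, 15.1, 7.0]
gripper_width: 0.261
```

```bash
python3 look.py 10 .067;python3 - <<'E'
from h import *
o=robot.get_obs();R=o["eef_rot"];print(o["ee_pos"],np.degrees(np.arctan2(R[1,0],R[0,0])),o["contact_force"]@R,o["wrist_torque"]@R)
z=np.load("pics/w10.npz");P=cloud("wrist",z["d"],o);p=z["p"]
im=p[:,:,::-1];cv2.imwrite("pics/w10c.png",cv2.resize(im[110:320,70:270],None,fx=2.8,fy=2.8,interpolation=cv2.INTER_CUBIC))
# in frame coords, edge points
a=np.radians(12.32);e=np.array([np.cos(a),np.sin(a)]);n=np.array([-np.sin(a),np.cos(a)])
E=P[...,:2]@e*1000;N=P[...,:2]@n*1000;Z=P[...,2]*1000
q=p.astype(int);bl=(q[...,2]>q[...,0]+50)&(q[...,2]>q[...,1]+30)
h=cv2.cvtColor(p,cv2.COLOR_RGB2HSV);gr=(h[...,0]>55)&(h[...,0]<95)&(h[...,1]>60)&(abs(Z-33)<4)
wh=(abs(Z-33.4)<1.5)&(h[...,1]<40)
for x in range(470,570,8):
    r=abs(E-x)<2;o_=[x]
    for m,nm in((gr&(N<20),'F'),(bl&(abs(Z-66)<3),'B'),(wh&(N>-10)&(N<100),'T'),(gr&(N>60),'G')):
        v=N[r&m];o_+= [nm,np.percentile(v,[2,98]).round(1).tolist()] if len(v)>8 else [nm,'-']
    print(*o_)
m=wh&(N>5)&(N<90)&(E>485)&(E<560);A=np.c_[E[m]-525,N[m]-45,np.ones(m.sum())];print("tile plane mm/100mm",(np.linalg.lstsq(A,Z[m],rcond=None)[0]*[100,100,1]).round(2))
E
```

```text
13.6667 [0.50459802 0.15675153 0.04317567] 12.827705776764805 [-3.22146643 15.09798891  7.04334144] 0.2605991121796013
fence 4177 [384. 211.] (array([477.9, 218.8]), array([87.1, 12.6]), 12.21) z 0.0331
fence 1656 [109. 162.] (array([481.2,  80.2]), array([34.5, 12.6]), 11.15) z 0.0331
tile (array([497.1, 154.4]), array([67.5, 99.5]), 12.86) z 0.0335
stud 7576 (array([500.4, 135.6]), array([44.6, 88.2]), 12.04) 0.06685643780225518
bar top 3337 0.0662 (array([508.1,  99.4]), array([44.6, 14.4]), 12.04)
[0.50457509 0.1567722  0.0431547 ] 12.831078025100629 [-0.22105672 -6.42091269 14.39447482] [2.82060263 0.08388322 0.03524609]
470 F [-29.3, -18.8] B - T - G [106.3, 117.1]
478 F [-30.0, -18.3] B - T - G [106.1, 117.4]
486 F [-29.8, -18.3] B - T [-2.1, 92.7] G [106.1, 117.6]
494 F [-29.8, -18.5] B [-16.7, -5.9] T [-2.3, 93.0] G [106.1, 117.5]
502 F [-29.9, -24.0] B [-17.6, -4.7] T [-2.5, 92.6] G [106.2, 117.2]
510 F - B [-17.8, -4.6] T [-2.7, 93.1] G [106.1, 117.3]
518 F - B [-17.6, -4.6] T [-3.2, 93.4] G [106.2, 117.3]
526 F - B [-17.6, -4.6] T [-3.2, 93.6] G [106.1, 117.5]
534 F - B [-17.8, -7.9] T [-3.6, 93.9] G [106.2, 117.5]
542 F - B - T [-4.0, 94.1] G [106.1, 117.3]
550 F - B - T [-4.1, 94.2] G [106.1, 117.4]
558 F - B - T [-4.3, 94.7] G -
566 F - B - T [32.3, 59.4] G -
tile plane mm/100mm [ 0.18  0.21 33.57]
```

View pics/w10c.png

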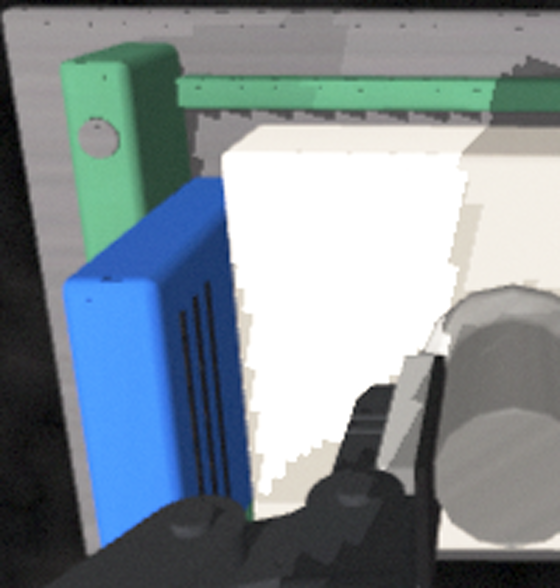

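```bash
python3 - <<'E'
from h import *
o=robot.get_obs()
z=np.load("pics/w10.npz");P=cloud("wrist",z["d"],o)
a=np.radians(12.32);e=np.array([np.cos(a),np.sin(a)]);n=np.array([-np.sin(a),np.cos(a)])
E=P[...,:2]@e*1000;N=P[...,:2]@n*1000;Z=P[...,2]*1000;p=z["p"]
def edge(rows,m,f):
    x=[];y=[]
    for v in rows:
        i=np.where(m[v])[0]
        if len(i)<3: continue
        j=i[f(N[v,i])];x.append(E[v,j]);y.append(N[v,j])
    x=np.array(x);y=np.array(y);k=np.ones(len(x),bool)
    for _ in range(4):
        c=np.polyfit(x[k],y[k],1);r=abs(y-np.polyval(c,x));k=r<max(.4,2*np.median(r))
    return np.degrees(np.arctan(c[0])).round(2),np.polyval(c,525).round(2),k.sum(),len(k)
low=p.astype(int);white=(low.max(-1)-low.min(-1)<40)
green=(low[...,1]>low[...,0]+15)&(low[...,1]>low[...,2]+5)
blue=(low[...,2]>low[...,0]+50)
R=range(165,290)
print("tile L",edge(R,(abs(Z-33.4)<1.2)&white&(N<60)&(N>-10),np.argmin))
print("tile R",edge(R,(abs(Z-33.4)<1.2)&white&(N>40)&(N<102),np.argmax))
print("fence+ inner",edge(range(135,280),(abs(Z-33.2)<1.2)&green&(N>95),np.argmin))
print("fence+ outer",edge(range(135,280),(abs(Z-33.2)<1.2)&green&(N>95),np.argmax))
print("fence- outer",edge(range(135,180),(abs(Z-33.2)<1.2)&green&(N<0),np.argmin))
print("bar top outer",edge(range(200,300),(abs(Z-66.3)<1.5)&blue,np.argmin))
print("bar top inner",edge(range(200,300),(abs(Z-66.3)<1.5)&blue,np.argmax))
for v in (165,185,205,225,245,265,285):
    i=np.where((abs(Z[v]-33.4)<1.2)&white[v]&(N[v]<102)&(N[v]>-10))[0];print(v,E[v,i[0]].round(1),N[v,i[0]].round(2),N[v,i[-1]].round(2))
E
```

```text
tile L (np.float64(-0.43), np.float64(-4.48), np.int64(97), 125)
tile R (np.float64(0.2), np.float64(94.69), np.int64(100), 125)
fence+ inner (np.float64(-0.13), np.float64(106.44), np.int64(119), 145)
fence+ outer (np.float64(0.1), np.float64(117.36), np.int64(117), 145)
fence- outer (np.float64(0.03), np.float64(-29.8), np.int64(36), 45)
bar top outer (np.float64(-0.13), np.float64(-17.84), np.int64(82), 91)
bar top inner (np.float64(-0.05), np.float64(-4.81), np.int64(70), 91)
165 485.8 -3.49 88.27
185 495.8 -4.36 94.32
205 506.0 -4.57 95.04
225 516.9 -4.59 94.19
245 528.3 -4.62 94.12
265 540.2 -4.62 94.71
285 551.7 -4.13 94.9
```

The wrist edge fits show the spacer flush on the fence and the tile flush on the spacer. The yaw differences are at most a few tenths of a degree and the yaw torque is near zero. Easing back to about 11 N.

>>> {"name": "send_rows", "arguments": {
  "slide": [
    [0,0,0.2],
    [0,0,0.5],
    [0,0,0.5],
    [0,0,0.5],
    [0,0,0.5],
    [0,0,0.5],
    [0,0,0.5]
  ],
  "twist": [0,0,0,0,0,0,0],
  "gripper": [0,0,0,0,0,0,0]
}}

```text
t: 14.35
ee_pos: [0.5046, 0.1568, 0.0431]
eef_rot: [[0.975, 0.0, -0.222], [0.222, 0.003, 0.975], [0.001, -1.0, 0.003]]
contact_force: [-2.7, 10.4, 4.8]
gripper_width: 0.259
```

```bash
python3 look.py 11 .067;python3 - <<'E'
from h import *
for _ in range(3):
    p,d=robot.read_camera("top");o=robot.get_obs();R=o["eef_rot"];print(o["t"],o["ee_pos"],o["contact_force"]@R,o["wrist_torque"]@R)
cv2.imwrite("pics/top11.png",p[:,:,::-1])
z=np.load("pics/w11.npz");P=cloud("wrist",z["d"],o)
a=np.radians(12.32);E=P[...,0]*np.cos(a)+P[...,1]*np.sin(a);N=-P[...,0]*np.sin(a)+P[...,1]*np.cos(a);E*=1000;N*=1000;Z=P[...,2]*1000
q=z["p"].astype(int);m=(abs(Z-33.4)<1.5)&(q.max(-1)-q.min(-1)<40)&(N>0)&(N<90)&(E>485)&(E<560);A=np.c_[E[m]-525,N[m]-45,np.ones(m.sum())];print("tile plane",(np.linalg.lstsq(A,Z[m],rcond=None)[0]*[100,100,1]).round(2))
E
```

```text
14.35 [0.50456715 0.15682749 0.04312662] 12.811483394906835 [-2.68170807 10.42384016  4.78106614] 0.25908030111679614
fence 4201 [384. 211.] (array([477.5, 218.9]), array([86.7, 12.7]), 12.14) z 0.0332
fence 1665 [109. 162.] (array([481.2,  80.2]), array([34.7, 12.4]), 11.59) z 0.0332
tile (array([499.2, 155.2]), array([72.4, 99.3]), 13.12) z 0.0335
stud 7533 (array([499.5, 135.2]), array([44.8, 88.6]), 13.45) 0.06681895420551799
bar top 3330 0.0662 (array([508.2,  99.3]), array([45. , 14.4]), 12.1)
14.5 [0.50456386 0.15680894 0.04313133] [-0.80220608 -5.14856169 11.11881527] [ 2.14402296 -0.01930894  0.00662519]
14.55 [0.50460488 0.15680826 0.04312726] [-0.30268705 -5.00856317 10.99770661] [2.09786012 0.07854741 0.00724075]
14.6 [0.5045493  0.15683231 0.04310017] [-0.05854839 -5.29578342 11.75381904] [ 2.0744586  0.0492366 -0.0247979]
tile plane [ 0.15  0.09 33.51]
```

View pics/top11.png

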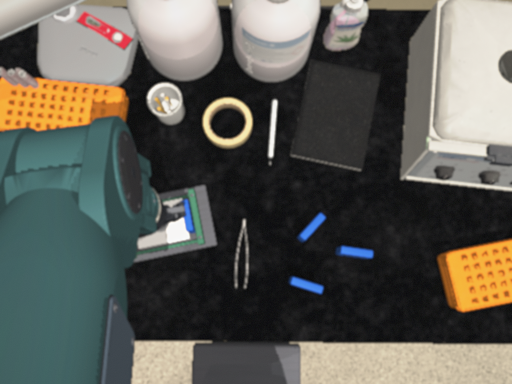

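View pics/w11.png

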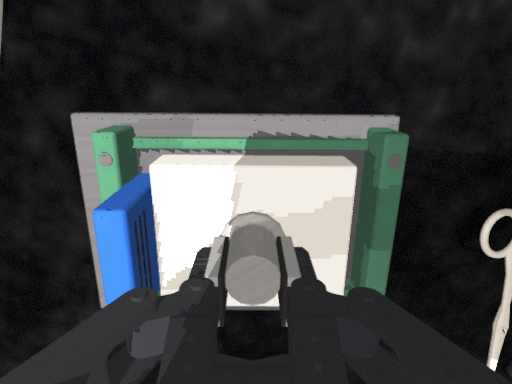

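```bash
python3 - <<'E'
from h import *
from scipy.ndimage import gaussian_filter
c=robot.calibration("wrist");K=c["mtx"]
# edges located by sub-pixel gradient per column, in images; back-projected to height planes with tool pose
o=robot.get_obs();T=c["tool_from_camera"]
def back(u,v,h,ee,R):
    r=np.stack([(u-K[0,2])/K[0,0],(v-K[1,2])/K[1,1],np.ones_like(u)],-1)@T[:3,:3].T@R.T
    s=T[:3,3]@R.T+ee;return s+r*((h-s[2])/r[:,2])[:,None]
for k in ("7","8","9","10","11"):
    z=np.load(f"pics/w{k}.npz");p=z["p"].astype(float);d=z["d"];P=cloud("wrist",d,o)
    # depth-step: first row (from top) in column where z-height jumps to tile top
    g=gaussian_filter(p.sum(-1)/3,0.7)
    pts=[];bar=[]
    for u in range(170,345):
        col=p[130:175,u];sat=col.max(-1)-col.min(-1)
        gr=(col[:,1]>col[:,0]+15)
        i=np.where(gr)[0]
        if len(i): bar.append((u,130+i.max()+.5))
        G=np.diff(g[145:172,u]);j=np.argmax(G)
        if 0<j<len(G)-1:
            a,b,cc=G[j-1],G[j],G[j+1];pts.append((u,145+j+.5+.5*(a-cc)/(a-2*b+cc)))
    for nm,q in(("tile",pts),("bar",bar)):
        q=np.array(q);f=np.ones(len(q),bool)
        for _ in range(5):
            w=np.polyfit(q[f,0],q[f,1],1);r=abs(q[:,1]-np.polyval(w,q[:,0]));f=r<max(.6,2*np.median(r))
        print(k,nm,"img slope deg",np.degrees(np.arctan(w[0])).round(2),"v@250",np.polyval(w,250).round(1),f.sum(),len(q))
E
```

```text
7 tile img slope deg 0.49 v@250 157.2 172 175
7 bar img slope deg -0.32 v@250 152.7 175 175
8 tile img slope deg 0.51 v@250 154.7 174 175
8 bar img slope deg 0.41 v@250 149.7 169 175
9 tile img slope deg 0.5 v@250 154.7 173 175
9 bar img slope deg 0.27 v@250 149.6 166 175
10 tile img slope deg 0.52 v@250 154.7 173 175
10 bar img slope deg -0.0 v@250 149.5 146 175
11 tile img slope deg 0.51 v@250 154.7 172 175
11 bar img slope deg 0.19 v@250 149.6 142 175
```

```bash
python3 - <<'E'
from station import robot
print(robot.sign_off())
o=robot.get_obs();print(o["t"],o["contact_force"]@o["eef_rot"])
E
```

```text
the job is handed in; nothing more can be done
None
the job is handed in; nothing more can be done
```

I handed the job in at about 14.6 s, with the spacer in the wide gap and the tile pressed square against it at about 11 N.

**What I did**
- I took the blue bar farthest from the base, 587 mm away; the next one was 516 mm.
- I lowered it without contact into the −y gap, which measured about 18.5–19 mm, until it touched the plate at about 12 N, then let go. The tile had not moved.
- I gripped the stud at 25 N (20 N for the last pushes), turned the tile 0.7° to match the frame, and slid it about 4.5 mm until the spacer was against the fence. I briefly pushed to about 15 N, then eased back.

**What the last checks showed**
- **Push:** a steady 11–11.8 N towards the fence, with about 5 N pressing down and almost no twisting torque.
- **Flush:** the outer face of the spacer was at −17.8 mm, the same as the fence face. From there to the tile edge I measured about 13.3 mm against the 14 mm expected, which is within camera error.
- **Square and flat:** the tile was at about 12.3° against about 12.3° for the frame, and its tilt was about 0.1–0.15 mm per 100 mm.
- **Other objects:** the forceps, tape roll, pen and the other blue bars looked unmoved in the last top picture.

**What disagreed:** rough box fits on the partly hidden tile read 12.7–13.1°. The crossbar edge fit was also noisy, by about 0.4°. I relied on the tile edge fits and the low torque instead.

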